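# Pull the keeper plate, find the loose bolt and hold its cap open

## Robot

A 7-joint arm with a two-finger parallel gripper is mounted at the origin on the work surface. World frame = base frame: x ahead of the robot, y to its left, z up, the work surface at z = 0. Lengths are in m, angles in rad, forces in N, time in s.
With the tool pointing down it reaches from about 0.425 to 1.025 m from the base axis. Payload 3.6 kg.
Tool frame: the origin (TCP) lies between the finger pads; the fingertips stand 17 mm ahead of it and the grasp point (between the pads) lies 2 mm behind it; z points along the fingers, y is the direction in which the jaws open and shut (so a half turn about z gives the same grasp; the last joint's range is limited). The gripper opens to 85 mm and grips with 20 to 120 N. Pads are 22 mm wide; open, the fingers measure 114 mm over their backs; the gripper's body (76 mm by 85 mm) begins 54 mm behind the grasp point. The pads swing forward as they close: fully open they stand 13 mm farther back than shut.
Start: joints at [-1.373, 0.591, 0.048, 1.609, -0.033, 0.943, -0.034], TCP at [0.208, 0.695, 0.248] pointing down, gripper open.
Joint ranges: [-2.69, 2.69], [-0.47, 2.24], [-1.27, 1.36], [0.19, 2.51], [-1.53, 4.68], [0.08, 2.07], [-3.09, 3.09]. Speed limits (rad/s): [2.57, 2.57, 3.14, 3.14, 3.14, 3.14, 3.14].

## Interface

Orientations are given as a unit quaternion [w, x, y, z].
In Python, from workcell import * gives the robot as it stands. Calls block until the motion is done:
- move_pose(position, orientation): joint-space move of the TCP to a pose.
- move_linear(position, frame=None, rate=0.15): straight line of the TCP; frame=None keeps the orientation; rate is the mean speed in m/s.
- goto_joints(angles): joint-space move.
- gripper_open() and grab(effort=None): open the fingers fully, or close them until they stop; effort is the grip in N (None keeps the last).
- dwell(seconds).
- solve_ik(position, orientation): joint angles nearest the present ones, or None.
- get_obs(): the state.
- capture(name): name is "scene" or "top" or "wrist"; returns (picture, depth): 420x560x3 uint8, red, green, blue; 420x560 float32, m along the optical axis (not along the pixel's ray), 0 where there is no reading.
- get_calibration(name): a dict with "intrinsics" (3x3 intrinsics, pixels), "rvec" (rotation vector, rad) and "tvec" (3), from world to camera coordinates, as OpenCV has them. Camera axes: x right, y down, z forward; pixel columns grow to the right and rows downward; lengths in m; the calibration is good to about 2 mm. A picture is of the moment at which its call begins: read the wrist's pose just before it. get_calibration takes no time and is no camera call; for the wrist camera it gives the pose at the moment of the call.
A pose or a line that the arm cannot do raises Unreachable and nothing moves.
- finish_job(): hands the job in, once; it reports no verdict.
Trained networks look in the newest picture that a camera, given by its name, has taken for a name from the list of things; names that differ only in an ending like _2 or _b are one class to them, and where a whole thing is asked for, a point or a joint stands for the part that bears it (a point fixed in the world has none). Each returns a list of dicts, best first, with "confidence" (0 to 1); they miss things now and then, are a little off and sometimes report something else, mostly with a low value. They report only what shows in the picture. A call takes as long as a camera call.
- look_for(camera, query): "bbox" ([left, top, right, bottom] in pixels, round what is visible of it).
- trace(camera, query): "region" (420x560 bool, what is visible of it) and "bbox" ([left, top, right, bottom] in pixels, round what is visible of it).
The state is a dict: "t": time; "qpos": joint angles; "joint_velocities": joint speeds; "effort": joint torques, N m; "eef_pos": TCP position; "eef_rot": TCP orientation; "contact_force": force on the tool from outside, world axes, zero at the start; "moment": the same for the moment, N m; "finger_gap": opening from 0.0 (shut) to 1.0 (fully open).
Only numpy, scipy, OpenCV 4.12 (cv2) and the standard library are available. Lean on these libraries where they do the work, as an engineer would, in place of code of your own. Each camera call takes 0.05 s, during which the arm holds its last target.

## Task

Draw the keeper plate straight up out of its slots by its top edge, stand it upright in the groove of the wooden stand and let go of it. Then tap down on the bolts until you find the loose one, which sinks and stays down when pressed, and lift that bolt's hinged cap by its fin to about 50 degrees open; finish while still holding it there, so that a colleague can get at the bolt. Open no other cap, do not open a cap before its bolt has proved loose, and leave the other things on the bench where they are.

Things in the scene. Friction and masses are not known exactly. Their poses are not given: they have to be found in the camera images.
- fixture: Dark steel fixture screwed to the bench, 150 x 284 mm and 42 mm high: three bolts in a row along its y (80 mm apart), a hinged aluminium cap over each, and at either end a dark slotted post (up to 84 mm above the bench) that holds the keeper plate. Origin: centre of its underside; z up; -x is its front (fins, towards the robot), +x its hinge side.
- plate_mid (a point): Centre of the aluminium keeper plate: 5 mm thick (x), 260 mm wide (y), 100 mm high (z). Along its top edge runs a black grip strip 10 mm thick, 14 mm high, 190 mm long, its centre 43 mm above this point. It starts upright in the post slots (9 mm wide), standing across the caps between fins and bolts, and comes out straight up.
- plate: The same keeper plate, about 0.18 kg; origin at the centre of its lower edge, which starts 52 mm above the bench and is clear of the posts when 32 mm higher.
- stand: Low wooden stand screwed to the bench: two rails 180 mm long (its y), rail tops 57 mm above the bench, either side of a groove 16 mm wide and 45 mm deep, open at both ends. Origin: centre of its underside; x is across the groove, y along it.
- stand_groove (a point): Centre of the groove floor of the stand, 12 mm above the bench; y along the groove. A parked plate stands on this floor with its middle within some centimetres of this point, its mid 62 mm above the bench.
- bolt_1_top (a point): Centre of the top of the left (robot's left, fixture +y side) bolt head: steel, 22 mm across, top 65 mm above the bench, standing 16 mm proud of its cap through the cap's 34 mm window. 12 mm to the hinge side of the fixture's middle.
- bolt_1 (a joint): How far the left (robot's left, fixture +y side) bolt has sunk, in m: 0 standing proud. Pushed down with about 5 to 10 N, the loose bolt sinks until it stops at 0.008 and stays down; a tight one does not give (under 1 mm). Which of the three is loose changes from one run to the next.
- cap_1 (a joint): Opening angle of the left (robot's left, fixture +y side) cap, rad: 0 shut (flat), 1.2 fully open. The cap turns about its hinge, which is parallel to the fixture's y axis; its fin side rises and swings to +x. It falls shut when let go. Cap: 50 mm wide, 115 mm long, 4 mm thick plate, 0.12 kg.
- cap_1_fin (a point): Centre of the upright lifting fin of the left (robot's left, fixture +y side) cap: 10 mm thick along y (parallel to the hinge), 24 mm long, 40 mm high, on the front of the cap, 100 mm in front (-x) of the hinge axis, which lies 47 mm above the bench; with the cap shut its top is 89 mm above the bench.
- bolt_2_top (a point): Centre of the top of the middle bolt head: steel, 22 mm across, top 65 mm above the bench, standing 16 mm proud of its cap through the cap's 34 mm window. 12 mm to the hinge side of the fixture's middle.
- bolt_2 (a joint): How far the middle bolt has sunk, in m: 0 standing proud. Pushed down with about 5 to 10 N, the loose bolt sinks until it stops at 0.008 and stays down; a tight one does not give (under 1 mm). Which of the three is loose changes from one run to the next.
- cap_2 (a joint): Opening angle of the middle cap, rad: 0 shut (flat), 1.2 fully open. The cap turns about its hinge, which is parallel to the fixture's y axis; its fin side rises and swings to +x. It falls shut when let go. Cap: 50 mm wide, 115 mm long, 4 mm thick plate, 0.12 kg.
- cap_2_fin (a point): Centre of the upright lifting fin of the middle cap: 10 mm thick along y (parallel to the hinge), 24 mm long, 40 mm high, on the front of the cap, 100 mm in front (-x) of the hinge axis, which lies 47 mm above the bench; with the cap shut its top is 89 mm above the bench.
- bolt_3_top (a point): Centre of the top of the right (fixture -y side) bolt head: steel, 22 mm across, top 65 mm above the bench, standing 16 mm proud of its cap through the cap's 34 mm window. 12 mm to the hinge side of the fixture's middle.
- bolt_3 (a joint): How far the right (fixture -y side) bolt has sunk, in m: 0 standing proud. Pushed down with about 5 to 10 N, the loose bolt sinks until it stops at 0.008 and stays down; a tight one does not give (under 1 mm). Which of the three is loose changes from one run to the next.
- cap_3 (a joint): Opening angle of the right (fixture -y side) cap, rad: 0 shut (flat), 1.2 fully open. The cap turns about its hinge, which is parallel to the fixture's y axis; its fin side rises and swings to +x. It falls shut when let go. Cap: 50 mm wide, 115 mm long, 4 mm thick plate, 0.12 kg.
- cap_3_fin (a point): Centre of the upright lifting fin of the right (fixture -y side) cap: 10 mm thick along y (parallel to the hinge), 24 mm long, 40 mm high, on the front of the cap, 100 mm in front (-x) of the hinge axis, which lies 47 mm above the bench; with the cap shut its top is 89 mm above the bench.
- screwdriver: Brass-handled screwdriver lying on the bench beyond the fixture; bystander.
- wrench: Steel wrench lying on the bench; bystander.
- collar: Black plastic ring, 90 mm across, 18 mm high, lying on the bench; bystander.
- clip: Small black U-shaped clip, 34 x 30 x 28 mm, between fixture and stand; bystander.
- hex_keys: Flat holder 110 x 50 mm with five dark hex keys, lying on the bench; bystander.
- jar: Small jar, 56 mm across, 75 mm high; bystander.

How it is judged:
On the way, in this order (a step that is already met when the one before it is completed fails the run):
1. the plate is drawn straight up clear of the slotted posts, upright (z of plate_mid in the frame of fixture above 0.138 m and x of plate_mid in the frame of fixture between -0.058 and 0.022 m and y of plate_mid in the frame of fixture between -0.04 and 0.04 m and angle between plate_mid's own z axis and vertical below 0.35 rad).
2. the plate stands in the groove of the stand and is let go (horizontal distance between plate_mid and stand_groove below 0.05 m and x of plate_mid in the frame of stand between -0.02 and 0.02 m and height (world z) of plate_mid below 0.072 m and angle between plate_mid's own z axis and vertical below 0.3 rad and angle between the y axis of plate_mid and the y axis of stand_groove, either way round below 0.15 rad and contact force between plate and the fingers below 0.05 N and linear speed of plate below 0.03 m/s), for 0.2 s.
3. the loose bolt has been pressed and has sunk (value of joint any of bolt_1, bolt_2, bolt_3 above 0.004 m).
At the end, for the whole second after the job is handed in: Plate upright in the groove (mid within 50 mm along and 20 mm across, tilt under 0.3 rad, within 10 mm of bottomed, still, untouched); loose bolt sunk over 4 mm; its cap still, held by the fingers, open over 0.7 rad; other caps under 0.08 rad (all of step 2 and ((value of joint bolt_1 above 0.004 m and value of joint cap_1 above 0.7 rad and velocity of joint cap_1 between -0.1 and 0.1 rad/s and contact force between cap_1 and the fingers above 0.15 N and value of joint each of cap_2, cap_3 below 0.08 rad) or (value of joint bolt_2 above 0.004 m and value of joint cap_2 above 0.7 rad and velocity of joint cap_2 between -0.1 and 0.1 rad/s and contact force between cap_2 and the fingers above 0.15 N and value of joint each of cap_1, cap_3 below 0.08 rad) or (value of joint bolt_3 above 0.004 m and value of joint cap_3 above 0.7 rad and velocity of joint cap_3 between -0.1 and 0.1 rad/s and contact force between cap_3 and the fingers above 0.15 N and value of joint each of cap_1, cap_2 below 0.08 rad))); the arm keeps its last pose, push and grip.
It fails at once if a cap is opened whose bolt has not proved loose ((value of joint cap_1 above 0.25 rad and value of joint bolt_1 below 0.003 m) or (value of joint cap_2 above 0.25 rad and value of joint bolt_2 below 0.003 m) or (value of joint cap_3 above 0.25 rad and value of joint bolt_3 below 0.003 m)).
It fails at once if a bystander is shoved more than 40 mm (distance of any of screwdriver, wrench, collar, clip, hex_keys, jar from where it was at the start of the episode above 0.04 m).
It also fails if it takes over 61 s, if anything falls off the work surface, if the arm or the gripper's body presses on something with over 40 N, if the wrist force passes 120 N, or if a joint passes its speed limit or range.

## Working session

There is one attempt and no reset: what is moved stays moved. The work goes in short steps, each a Python script; the robot and the scene stay as the last script left them, time stands still between calls to the robot, and variables do not carry over. Pictures are saved under pics/ and viewed, and the job is handed in when it is done.

```bash
ls; mkdir -p pics
cat > h.py <<'E'
from workcell import *
import numpy as np, cv2
def cal(n):
    c=get_calibration(n); R=cv2.Rodrigues(np.array(c["rvec"],float))[0]
    return np.array(c["intrinsics"],float),R,np.array(c["tvec"],float).ravel()
def unproj(n,depth,us,vs,c=None):
    K,R,t=c or cal(n); z=depth[vs,us]
    p=np.stack([(us-K[0,2])/K[0,0]*z,(vs-K[1,2])/K[1,1]*z,z],-1)
    return (p-t)@R
def proj(n,P,c=None):
    K,R,t=c or cal(n); q=np.atleast_2d(P)@R.T+t
    q=q@K.T; return q[:,:2]/q[:,2:]
def save(n,im): cv2.imwrite("pics/"+n+".png",cv2.cvtColor(im,cv2.COLOR_RGB2BGR))
E
python3 - <<'E'
from h import *
for n in("scene","top"):
    c=cal(n); im,d=capture(n); save(n+"0",im); np.savez(n+"0.npz",im=im,d=d)
    print(n,"cam pos",-c[1].T@c[2])
    for q in ("fixture","plate","stand","bolt_1_top","cap_1_fin","clip","jar"):
        r=look_for(n,q); print(n,q,[(np.round(x["bbox"]).astype(int).tolist(),round(x["confidence"],2)) for x in r][:4])
o=get_obs(); print(o)
E
```

```text
pics
scene cam pos [0.93225941 0.47101451 0.71505608]
scene fixture [([251, 204, 402, 335], 0.98)]
scene plate [([283, 183, 392, 283], 0.84), ([284, 228, 294, 239], 0.39), ([154, 216, 196, 259], 0.25)]
scene stand [([212, 126, 276, 187], 0.82), ([268, 222, 309, 255], 0.44), ([298, 241, 337, 275], 0.18)]
scene bolt_1_top [([329, 262, 370, 303], 0.69), ([350, 270, 360, 285], 0.55), ([181, 279, 266, 349], 0.55), ([251, 204, 403, 333], 0.25)]
scene cap_1_fin [([326, 262, 369, 302], 0.86), ([312, 251, 326, 262], 0.46)]
scene clip [([230, 194, 249, 214], 0.66)]
scene jar [([278, 358, 313, 403], 0.71), ([231, 195, 248, 215], 0.41)]
top cam pos [ 0.31368665 -0.00986042  1.38935139]
top fixture []
top plate [([179, 184, 295, 256], 0.52), ([179, 211, 283, 234], 0.34)]
top stand [([345, 230, 423, 260], 0.75)]
top bolt_1_top [([199, 213, 209, 223], 0.52)]
top cap_1_fin [([192, 202, 219, 247], 0.76)]
top clip [([325, 198, 340, 210], 0.71), ([161, 132, 188, 159], 0.25), ([192, 202, 218, 248], 0.16)]
top jar [([161, 132, 189, 160], 0.62), ([345, 227, 425, 260], 0.46)]
{'t': 0.8, 'qpos': array([-1.37349015,  0.59115013,  0.04838404,  1.60847495, -0.03328461,
        0.94265223, -0.03368271]), 'joint_velocities': array([-0.00018862, -0.00021851,  0.00119488,  0.00100787, -0.00102953,
       -0.00126351, -0.00055005]), 'effort': array([ 3.61558796e-04, -5.48572111e+01,  1.54619861e+00, -1.98527151e+01,
        9.33346309e-03,  1.38244093e-03, -1.00122159e-05]), 'eef_pos': array([0.2078737 , 0.69459477, 0.24834746]), 'eef_rot': array([1.97052705e-05, 1.44855022e-01, 9.89452889e-01, 5.86816210e-05]), 'contact_force': array([0.24217287, 0.43877892, 0.44862291]), 'moment': array([-0.05331403,  0.03328323, -0.00166522]), 'finger_gap': 1.002465716139242}
```

Run:
```python
import cv2
for n,b in(("top",(130,110,450,310)),("scene",(140,100,440,420))):
    im=cv2.imread(f"pics/{n}0.png"); x0,y0,x1,y1=b
    c=im[y0:y1,x0:x1]; s=min(800/(x1-x0),600/(y1-y0)); cv2.imwrite(f"pics/{n}0z.png",cv2.resize(c,None,fx=s,fy=s,interpolation=2))
```

```text
(no output)
```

View pics/top0.png

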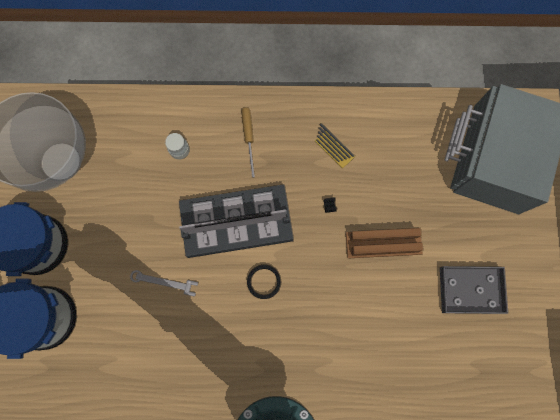

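View pics/top0z.png

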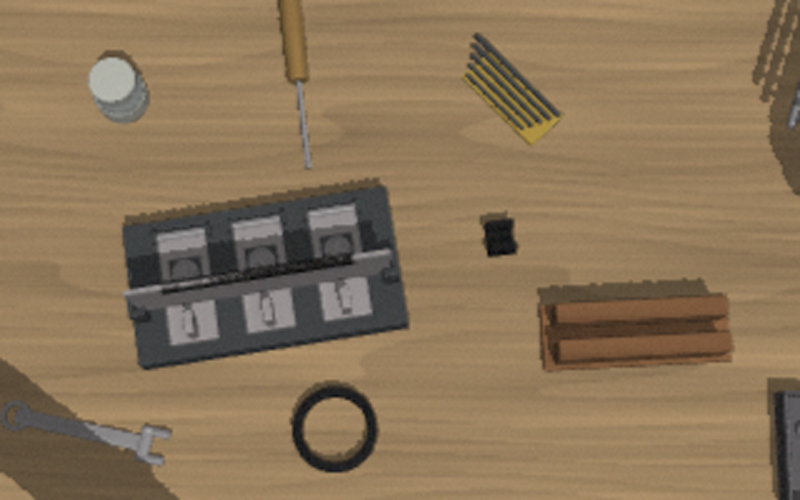

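View pics/scene0z.png

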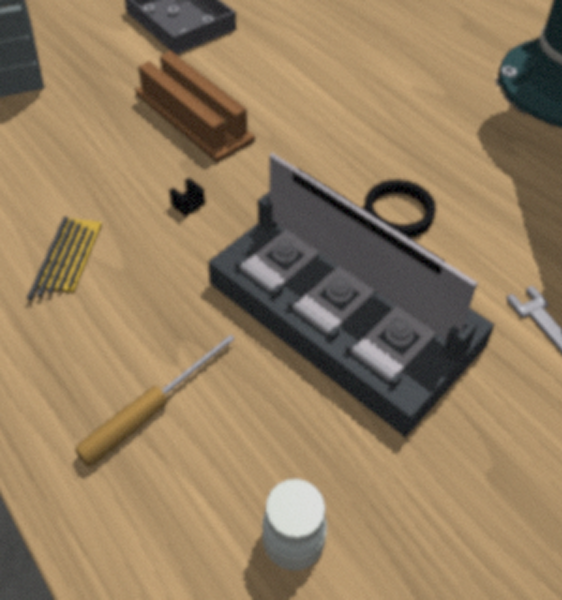

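Top view: the fixture is at about px (180–292, 185–256) and the stand at (345–423, 227–260). The plate runs diagonally across the caps at about (180,230)–(287,215). Next I'll fit poses using depth.

Run:
```python
from h import *
cs={}
allp=[]
for n in("top","scene"):
    z=np.load(n+"0.npz"); d=z["d"]; v,u=np.mgrid[0:420,0:560]; P=unproj(n,d,u,v); P[d==0]=np.nan
    np.save(n+"P.npy",P); K,R,t=cal(n); print(n,"f",K[0,0])
P=np.load("topP.npy")
def box(r): return P[r[1]:r[3],r[0]:r[2]].reshape(-1,3)
# bench
b=P[300:380,300:420].reshape(-1,3); print("bench z",np.nanmedian(b[:,2]),np.nanstd(b[:,2]))
f=box((170,175,300,265))
print(np.histogram(f[:,2],bins=np.arange(-.01,.17,.01)))
print("fix centre px->",P[221,236])
def rect(q):
    r=cv2.minAreaRect((q[:,:2]*1000).astype(np.float32)); return r
m=f[(f[:,2]>.025)&(f[:,2]<.16)]; print("fixture rect",rect(m))
top=f[(f[:,2]>.13)]; print("plate top n",len(top),rect(top) if len(top)>5 else None,np.median(top,0), top[:,2].max())
s=box((335,220,435,268)); print(np.histogram(s[:,2],bins=np.arange(-.01,.1,.01)))
m=s[(s[:,2]>.045)&(s[:,2]<.075)]; print("stand rails rect",rect(m),np.median(m,0))
m=s[(s[:,2]>.006)&(s[:,2]<.075)]; print("stand whole rect",rect(m))
S=np.load("sceneP.npy").reshape(-1,3)
for nm,c in(("plate",None),):
    q=S[(S[:,2]>.10)&(S[:,2]<.2)&(S[:,0]>.3)&(S[:,0]<.75)&(S[:,1]>-.05)&(S[:,1]<.4)]; print("scene plate",len(q),rect(q),q[:,2].max(),np.percentile(q[:,2],[1,50,99]))
q=S[(S[:,2]>.045)&(S[:,2]<.07)&(S[:,1]<-.12)&(S[:,1]>-.5)&(S[:,0]>.3)&(S[:,0]<.65)]; print("scene stand rails",len(q),rect(q))
q=S[(S[:,2]>.03)&(S[:,2]<.2)&(S[:,0]>.3)&(S[:,0]<.75)&(S[:,1]>-.05)&(S[:,1]<.4)]; print("scene fixture",len(q),rect(q))
```

```text
top f 521.762782444593
scene f 407.9631904650439
bench z 1.2715228056492832e-06 0.0028895977751895304
(array([2950, 2443,   68,   60,  908, 3142,  714,  230,  113,  229,  118,
         69,   79,   58,   31,  166,  287]), array([-0.01,  0.  ,  0.01,  0.02,  0.03,  0.04,  0.05,  0.06,  0.07,
        0.08,  0.09,  0.1 ,  0.11,  0.12,  0.13,  0.14,  0.15,  0.16]))
fix centre px-> [0.53500997 0.10197349 0.12306062]
fixture rect ((554.1983032226562, 110.65245056152344), (151.3330078125, 283.9876403808594), 9.558711051940918)
plate top n 485 ((535.8480224609375, 107.57645416259766), (11.922143936157227, 259.5688171386719), 9.751382827758789) [0.53511131 0.1087364  0.15073466] 0.16006410943331387
(array([1497, 1411,  461,   66,   70,   81, 1066,  123,    0,    0]), array([-0.01,  0.  ,  0.01,  0.02,  0.03,  0.04,  0.05,  0.06,  0.07,
        0.08,  0.09]))
stand rails rect ((499.93115234375, -283.5975341796875), (60.86075973510742, 181.1528778076172), 3.270857095718384) [ 0.50298198 -0.28188372  0.05635357]
stand whole rect ((498.6235656738281, -285.885986328125), (126.31087493896484, 263.5114440917969), 0.528168261051178)
scene plate 2471 ((538.9302978515625, 107.890625), (12.310123443603516, 262.0932312011719), 9.819384574890137) 0.15631380253481317 [0.10079593 0.13131901 0.15432984]
scene stand rails 1014 ((532.4131469726562, -349.8167724609375), (116.0361099243164, 339.036376953125), 23.966527938842773)
scene fixture 10748 ((634.6419067382812, 128.33087158203125), (298.3631591796875, 291.17388916015625), 12.23199462890625)
```

```bash
cat >> h.py <<'E'
from scipy.spatial.transform import Rotation as Ro
FC=np.array([0.5545,0.1105,0]); FA=np.radians(9.6)
SC=np.array([0.500,-0.2836,0]); SA=np.radians(3.3)
def W(p,c=None,a=None):
    c=FC if c is None else c; a=FA if a is None else a
    return c+Ro.from_euler('z',a).apply(p)
def quat(jaw,tilt=0.,flip=False,a=None):
    """tool down, jaws along angle 'jaw' (world); tilt about axis at angle a (fixture y) by tilt"""
    j=jaw+(np.pi if flip else 0)
    y=np.array([np.cos(j),np.sin(j),0]); z=np.array([0,0,-1.]); x=np.cross(y,z)
    M=Ro.from_matrix(np.stack([x,y,z],1))
    if tilt: M=Ro.from_rotvec(tilt*np.array([-np.sin(FA),np.cos(FA),0]))*M
    q=M.as_quat(); return np.array([q[3],q[0],q[1],q[2]])
def ob(): 
    o=get_obs(); print("t %.2f pos %s F %s gap %.3f"%(o["t"],np.round(o["eef_pos"],4),np.round(o["contact_force"],1),o["finger_gap"])); return o
E
python3 - <<'E'
from h import *
P=np.load("topP.npy"); S=np.load("sceneP.npy")
def fr(p,c,a): return Ro.from_euler('z',-a).apply(p-c)
for nm,A in(("top",P),("scene",S)):
    A=A.reshape(-1,3); A=A[np.isfinite(A).all(1)]; f=fr(A,FC,FA)
    k=(abs(f[:,1])<.09)&(f[:,2]>.142)&(f[:,2]<.16)&(abs(f[:,0])<.06)
    print(nm,"strip x,z",np.median(f[k],0),np.polyfit(f[k][:,1],f[k][:,0],1),k.sum())
    for y0 in(.08,0,-.08):
        k=(abs(f[:,1]-y0)<.02)&(f[:,2]>.062)&(f[:,2]<.1)&(f[:,0]<-.035)&(f[:,0]>-.12); print(nm,"fin",y0,f[k].mean(0) if k.any() else None,k.sum(),f[k][:,0].min() if k.any() else 0,f[k][:,0].max() if k.any() else 0)
        k=(abs(f[:,1]-y0)<.02)&(f[:,2]>.057)&(f[:,2]<.075)&(f[:,0]<.03)&(f[:,0]>-.00); print(nm,"bolt",y0,f[k].mean(0) if k.any() else None,k.sum())
    s=fr(A,SC,SA)
    k=(abs(s[:,1])<.11)&(s[:,2]>.05)&(s[:,2]<.064)&(abs(s[:,0])<.05); q=s[k]
    for sg in(-1,1):
        r=q[q[:,0]*sg>0.003]; print(nm,"rail",sg,len(r),np.percentile(r[:,0],[1,50,99]),np.percentile(r[:,1],[1,99]),"slope",np.polyfit(r[:,1],r[:,0],1)[0])
o=get_obs()
for nm,p,j in(("plate",W([-.018,0,.143]),FA),("stand",W([0,0,.103],SC,SA),SA),("bolt2",W([.012,0,.08]),FA),("fin",W([-.06,0,.08]),FA+np.pi/2)):
    for fl in(0,1):
        q=solve_ik(p,quat(j,0,fl)); print(nm,fl,None if q is None else np.round(q,2))
for h in (.06,):
  for deg in(0,25,50,55):
    ph=np.radians(deg); hx=.04
    for jj in(1,-1):
     for fy in(.08,0,-.08):
      p=W([hx-.1*np.cos(ph)+.03*np.sin(ph),fy,.047+.1*np.sin(ph)+.03*np.cos(ph)]); q=solve_ik(p,quat(FA+jj*np.pi/2,ph)); print(deg,jj,fy,None if q is None else np.round(q,2))
E
```

```text
top strip x,z [-0.01914752  0.00019002  0.15095162] [ 0.00011674 -0.01900755] 343
top fin 0.08 [-0.04758636  0.07918321  0.08330788] 52 -0.05773478179917855 -0.03606257359122633
top bolt 0.08 [0.01241839 0.07983492 0.06538965] 56
top fin 0 [-0.04811397 -0.00021969  0.08530845] 45 -0.057943868857169616 -0.03611948631364763
top bolt 0 [ 0.01218106 -0.00043504  0.06467188] 55
top fin -0.08 [-0.04788564 -0.07966018  0.08695706] 39 -0.057317050376430756 -0.035757089299745616
top bolt -0.08 [ 0.01240362 -0.0798502   0.06521785] 53
top rail -1 600 [-0.03014654 -0.01960808 -0.00835772] [-0.08660443  0.0889503 ] slope -0.001798557590972288
top rail 1 586 [0.00785559 0.01815825 0.02973962] [-0.0865594   0.08839406] slope -0.00017934584171413803
scene strip x,z [-0.01299676  0.00772092  0.15155172] [ 0.00167595 -0.01422322] 648
scene fin 0.08 None 0 0 0
scene bolt 0.08 [0.01603227 0.08204414 0.06517006] 115
scene fin 0 None 0 0 0
scene bolt 0 [0.01567206 0.00264043 0.06521929] 103
scene fin -0.08 None 0 0 0
scene bolt -0.08 [ 0.01547003 -0.07641705  0.06467389] 97
scene rail -1 423 [-0.0276895 
[... 1184 characters left out ...]
5 -1 -0.08 [-0.61  0.84  0.74  1.89 -0.49  1.09 -1.  ]
50 1 0.08 [-0.25  0.9  -0.17  1.52 -0.06  1.57  1.35]
50 1 0 [-0.17  0.9  -0.13  1.54  0.    1.58  1.44]
50 1 -0.08 [-0.09  0.9  -0.09  1.54  0.06  1.58  1.53]
50 -1 0.08 [-0.75  1.05  0.75  1.55 -0.5   1.7  -1.2 ]
50 -1 0 [-0.67  1.05  0.77  1.57 -0.44  1.67 -1.11]
50 -1 -0.08 [-0.58  1.07  0.81  1.56 -0.39  1.64 -1.01]
55 1 0.08 [-0.24  0.95 -0.18  1.46 -0.06  1.68  1.34]
55 1 0 [-0.16  0.94 -0.15  1.48  0.01  1.68  1.43]
55 1 -0.08 [-0.08  0.94 -0.11  1.47  0.07  1.69  1.52]
55 -1 0.08 [-0.74  1.1   0.76  1.49 -0.49  1.81 -1.19]
55 -1 0 [-0.66  1.1   0.78  1.5  -0.42  1.77 -1.1 ]
55 -1 -0.08 [-0.57  1.12  0.82  1.5  -0.37  1.75 -1.  ]
```

Top and scene depth agree on shape and angle. Bolts sit at fixture x = 12 mm and fins at −47 mm, so the hinge is at +53 mm. They differ by a constant 3.5 mm, so I'll use the mean and check it with the wrist camera.

```bash
sed -i 's/^FC=.*/FC=np.array([0.5562,0.1116,0]); FA=np.radians(9.6)/; s/^SC=.*/SC=np.array([0.5020,-0.2826,0]); SA=np.radians(3.1)/' h.py
python3 - <<'E'
from h import *
o=ob()
move_pose(W([-.018,0,.30]),quat(FA)); o=ob()
c=cal("wrist"); im,d=capture("wrist"); save("w1",im)
v,u=np.mgrid[0:420,0:560]; P=unproj("wrist",d,u,v,c); P[d==0]=np.nan; np.save("w1P.npy",P)
f=Ro.from_euler('z',-FA).apply((P.reshape(-1,3)-FC)); f=f[np.isfinite(f).all(1)]
print(len(f),-c[1].T@c[2])
k=(abs(f[:,1])<.09)&(f[:,2]>.142)&(f[:,2]<.17)&(abs(f[:,0])<.06); print("strip",k.sum(),np.median(f[k],0),np.polyfit(f[k][:,1],f[k][:,0],1),np.percentile(f[k],[2,98],0))
for y0 in(.08,0,-.08):
    k=(abs(f[:,1]-y0)<.02)&(f[:,2]>.058)&(f[:,2]<.1)&(f[:,0]<-.03)&(f[:,0]>-.12); print("fin",f[k].mean(0) if k.any() else 0,k.sum())
    k=(abs(f[:,1]-y0)<.02)&(f[:,2]>.057)&(f[:,2]<.075)&(f[:,0]<.03)&(f[:,0]>-.00); print("bolt",f[k].mean(0) if k.any() else 0,k.sum())
E
```

```text
t 0.80 pos [0.2079 0.6946 0.2483] F [0.2 0.4 0.4] gap 1.002
t 3.20 pos [0.5384 0.1102 0.2998] F [ 0.3 -0.2 -0.2] gap 1.002
234309 [0.52437385 0.18909455 0.42534761]
strip 2614 [-0.01826365  0.01252496  0.15171148] [ 0.00050706 -0.01840195] [[-0.02317922 -0.08492426  0.14980513]
 [-0.01363586  0.08708934  0.15321794]]
fin [-0.04483293  0.07955185  0.08797402] 295
bolt [0.01141538 0.07962664 0.06572569] 398
fin [-0.04485141  0.0015052   0.08253053] 378
bolt [0.01139421 0.00044396 0.06559011] 342
fin [-0.04479508 -0.07769725  0.0799774 ] 431
bolt [ 0.01152393 -0.0786303   0.06515946] 305
```

View pics/w1.png

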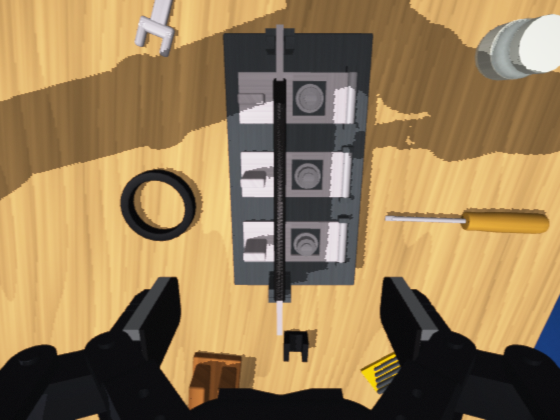

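The wrist camera agrees with the mean model to about 1 mm: strip at x = −18.3 mm and bolts at 11.4 mm. The picture shows the strip at column ≈280, between the open fingers. I'll grasp it.

Run:
```python
from h import *
move_linear(W([-.018,0,.19])); 
move_linear(W([-.018,0,.143]),rate=.08); ob()
grab(40); o=ob()
p=np.array(o["eef_pos"])
move_linear(p+[0,0,.02],rate=.06); ob()
move_linear(p+[0,0,.06],rate=.08); ob()
im,d=capture("scene"); save("s2",im[150:340,180:460])
```

```text
t 4.87 pos [0.5387 0.1085 0.143 ] F [0.4 0.5 0.6] gap 0.998
t 5.54 pos [0.5385 0.1086 0.1432] F [-0.8 -0.1  1.9] gap 0.112
t 6.03 pos [0.5387 0.1088 0.1636] F [-0.1 -0.2 -2.7] gap 0.109
t 6.67 pos [0.5383 0.1087 0.2033] F [ 0.2 -0.2 -2.9] gap 0.108
```

View pics/s2.png

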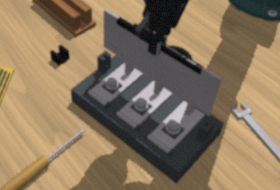

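The picture shows the plate upright in the gripper and clear of the posts. Next I'll carry it to the stand.

Run:
```python
from h import *
o=get_obs(); p=np.array(o["eef_pos"])
move_linear(p+[0,0,.05],rate=.12)
move_linear(W([0,0,.24],SC,SA),quat(SA),rate=.2); ob()
move_linear(W([0,0,.175],SC,SA),rate=.12); ob()
n="scene"; c=cal(n); im,d=capture(n); save("s3",cv2.resize(im[80:240,160:360],None,fx=3,fy=3))
v,u=np.mgrid[0:420,0:560]; P=unproj(n,d,u,v,c); P[d==0]=np.nan
s=Ro.from_euler('z',-SA).apply((P.reshape(-1,3)-SC)); s=s[np.isfinite(s).all(1)]
k=(abs(s[:,1])<.11)&(s[:,2]>.05)&(s[:,2]<.064)&(abs(s[:,0])<.05); q=s[k]
for sg in(-1,1):
    r=q[q[:,0]*sg>0.003]; print("rail",len(r),np.percentile(r[:,0],[1,50,99]))
k=(abs(s[:,1])<.14)&(s[:,2]>.09)&(s[:,2]<.15)&(abs(s[:,0])<.05); q=s[k]; print("plate",len(q),np.percentile(q,[2,50,98],0),np.polyfit(q[:,1],q[:,0],1),np.polyfit(q[:,2],q[:,0],1))
c=cal("wrist"); im,d=capture("wrist"); save("w3",im)
```

```text
t 9.41 pos [ 0.5023 -0.2814  0.2399] F [-0.2  0.8 -2.9] gap 0.108
t 10.10 pos [ 0.5024 -0.2829  0.1753] F [ 0.4 -0.2 -2.3] gap 0.105
rail 237 [-0.01913561 -0.01122868 -0.00751624]
rail 441 [0.00715486 0.02123509 0.03017448]
plate 1166 [[-0.00053072 -0.12333847  0.09121588]
 [ 0.0017254   0.01712609  0.12076485]
 [ 0.00347694  0.12926155  0.14889969]] [-0.0003471   0.00165607] [-0.00018625  0.00167427]
```

View pics/s3.png

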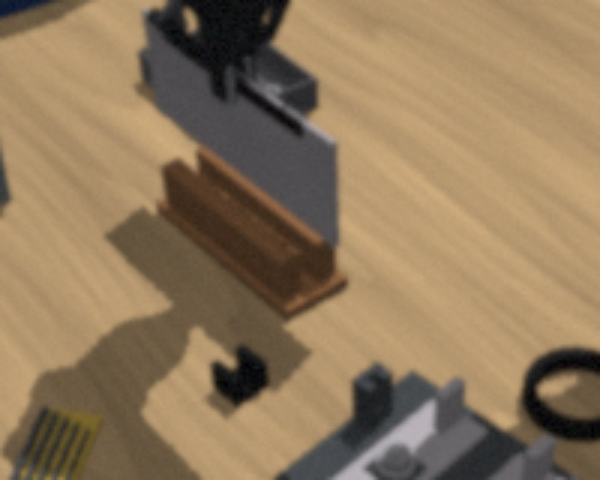

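View pics/w3.png

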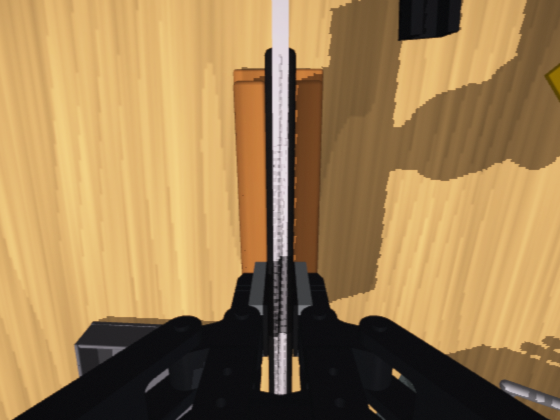

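The plate lines up with the groove: in the wrist view the strip is at column 280 and the rails span 235–322, mid 278. I'll lower it with a force check.

Run:
```python
from h import *
move_linear(W([0,0,.140],SC,SA),rate=.08); o=ob()
f0=o["contact_force"][2]
move_linear(W([0,0,.109],SC,SA),rate=.06); o=ob()
z=.109
while z>.1005 and o["contact_force"][2]-f0<4:
    z-=.0015; move_linear(W([0,0,z],SC,SA),rate=.03); o=ob()
```

```text
t 10.78 pos [ 0.5017 -0.2826  0.1395] F [ 0.2  0.1 -1.7] gap 0.108
t 11.45 pos [ 0.5019 -0.2827  0.1088] F [-0.   0.6 -1.6] gap 0.106
t 11.70 pos [ 0.5021 -0.2827  0.1077] F [ 0.4 -0.3 -3.3] gap 0.108
t 11.95 pos [ 0.502  -0.2825  0.106 ] F [-0.3 -0.5 -2.1] gap 0.107
t 12.20 pos [ 0.5019 -0.2826  0.1044] F [-0.4 -0.2 -2.3] gap 0.105
t 12.45 pos [ 0.5023 -0.2828  0.1033] F [1.1 0.4 0.8] gap 0.108
t 12.70 pos [ 0.5027 -0.2828  0.1032] F [-1.6  3.  12.5] gap 0.109
```

Run:
```python
from h import *
move_linear(W([0,0,.1032],SC,SA),rate=.03)
gripper_open(); dwell(.4); ob()
im,d=capture("wrist"); save("w4",im)
im,d=capture("scene"); save("s4",cv2.resize(im[80:240,160:360],None,fx=3,fy=3))
```

```text
t 14.07 pos [ 0.502  -0.2826  0.1032] F [-0.3 -0.3 -1.1] gap 0.996
```

View pics/w4.png

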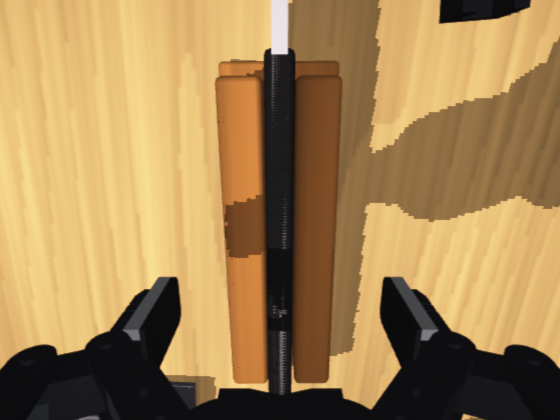

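View pics/s4.png

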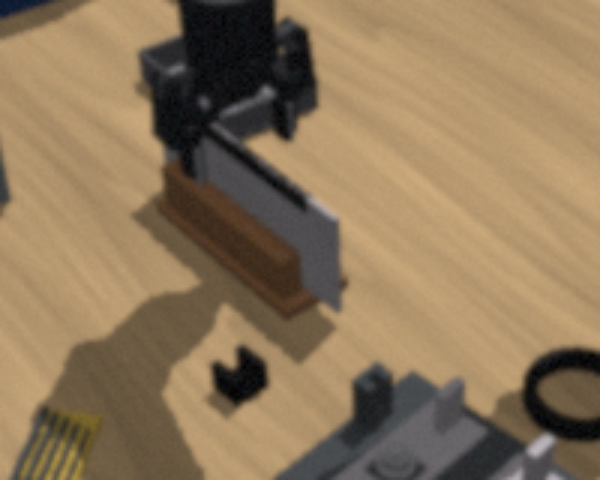

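The plate stands upright in the groove, untouched. Next I'll retreat and tap the bolts, starting with bolt_3 as the nearest.

```bash
cat > tap.py <<'E'
from h import *
import sys
def tap(y):
    move_linear(W([.0117,y,.098]),rate=.15); dwell(.15); o=ob(); f0=o["contact_force"][2]
    move_linear(W([.0117,y,.086]),rate=.06); o=ob()
    z=.086; tr=[]
    while z>.0715:
        z-=.0015; move_linear(W([.0117,y,z]),rate=.03); o=get_obs(); F=o["contact_force"][2]-f0; tr.append((round(z,4),round(o["eef_pos"][2],4),round(F,1)))
        if F>20: break
    print("y",y,"end t",round(o["t"],2)); print(tr)
    move_linear(W([.0117,y,.10]),rate=.15)
    return z
E
python3 - <<'E'
from tap import *
move_linear(W([0,0,.22],SC,SA),rate=.15)
im,d=capture("wrist"); save("w5",im)
move_pose(W([.0117,-.08,.15]),quat(FA+np.pi/2)); o=ob()
grab(20); ob()
tap(-.0795); ob()
E
```

```text
t 16.42 pos [0.5811 0.0327 0.1499] F [0.  0.2 0.5] gap 0.998
t 17.18 pos [0.5811 0.0348 0.15  ] F [ 0.7 -1.1  0.4] gap -0.000
t 17.83 pos [0.5819 0.0352 0.099 ] F [ 0.2  0.8 -0.2] gap -0.001
t 18.18 pos [0.5807 0.0352 0.0856] F [0.1 0.4 0.3] gap -0.001
y -0.0795 end t 20.18
[(0.0845, np.float64(0.0845), np.float64(0.1)), (0.083, np.float64(0.0831), np.float64(2.0)), (0.0815, np.float64(0.0815), np.float64(2.8)), (0.08, np.float64(0.0799), np.float64(2.6)), (0.0785, np.float64(0.0783), np.float64(2.3)), (0.077, np.float64(0.0771), np.float64(4.3)), (0.0755, np.float64(0.0769), np.float64(14.3)), (0.074, np.float64(0.0768), np.float64(24.9))]
t 20.51 pos [0.5816 0.0352 0.1003] F [ 0.6  0.6 -0. ] gap 0.003
```

View pics/w5.png

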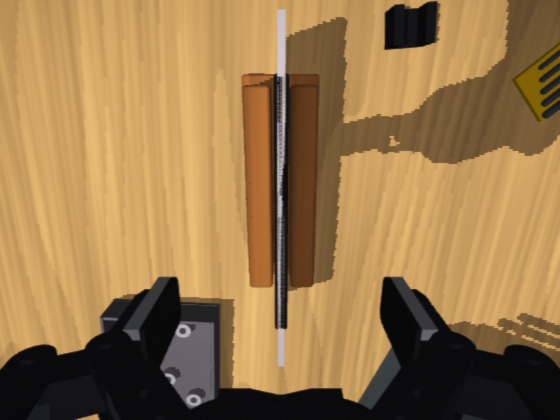

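Bolt_3 gave way with about 2.5 N over roughly 7 mm, then hit a hard stop. I'll check from above that it stays down.

Run:
```python
from h import *
move_linear(W([-.047,-.08,.20]),rate=.25)
c=cal("wrist"); im,d=capture("wrist"); save("w6",im)
v,u=np.mgrid[0:420,0:560]
for n in("wrist","scene"):
    if n=="scene": c=cal(n); im,d=capture(n); save("s6",cv2.resize(im[150:340,180:460],None,fx=2.8,fy=2.8))
    P=unproj(n,d,u,v,c); P[d==0]=np.nan
    f=Ro.from_euler('z',-FA).apply((P.reshape(-1,3)-FC)); f=f[np.isfinite(f).all(1)]
    for y0 in(.08,0,-.08):
        k=np.hypot(f[:,1]-y0,f[:,0]-.0117)<.007; print(n,"bolt",y0,k.sum(),np.median(f[k],0) if k.any() else 0)
        k=(abs(f[:,1]-y0)<.02)&(f[:,2]>.062)&(f[:,2]<.1)&(f[:,0]<-.03)&(f[:,0]>-.07); print(n,"fin",k.sum(),np.round([f[k].mean(0),*np.percentile(f[k],[2,98],0)],4).tolist() if k.any() else 0)
ob()
```

```text
wrist bolt 0.08 205 [0.01056481 0.07880928 0.06779748]
wrist fin 1138 [[-0.0474, 0.0766, 0.0803], [-0.0579, 0.074, 0.0629], [-0.035, 0.0834, 0.0898]]
wrist bolt 0 203 [ 0.01021701 -0.00067417  0.06776156]
wrist fin 814 [[-0.048, -0.0024, 0.0822], [-0.058, -0.0057, 0.063], [-0.035, 0.0038, 0.0899]]
wrist bolt -0.08 11 [ 0.0055566  -0.08018433  0.05674663]
wrist fin 547 [[-0.0488, -0.0804, 0.0858], [-0.0579, -0.0852, 0.0654], [-0.0353, -0.0758, 0.09]]
scene bolt 0.08 39 [0.01329427 0.08107532 0.06861643]
scene fin 125 [[-0.0415, 0.0819, 0.0808], [-0.0558, 0.0762, 0.0632], [-0.0326, 0.0853, 0.092]]
scene bolt 0 34 [0.01243427 0.00118811 0.06845074]
scene fin 124 [[-0.0418, 0.0022, 0.0804], [-0.0556, -0.0042, 0.0636], [-0.0325, 0.0056, 0.0914]]
scene bolt -0.08 30 [ 0.01273572 -0.07932198  0.06007114]
scene fin 118 [[-0.043, -0.0776, 0.0802], [-0.0561, -0.0835, 0.0637], [-0.033, -0.0745, 0.0912]]
t 21.23 pos [0.5233 0.0252 0.1984] F [ 0.3  0.2 -0.5] gap 0.002
```

View pics/w6.png

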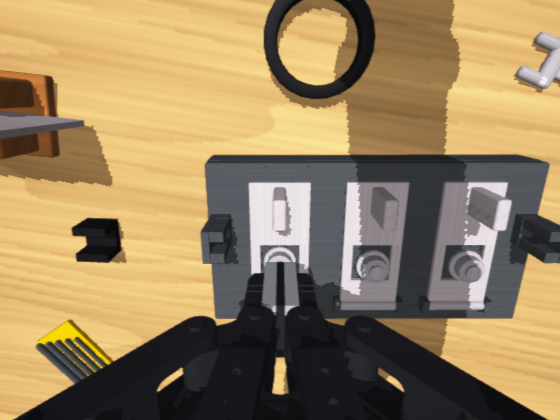

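View pics/s6.png

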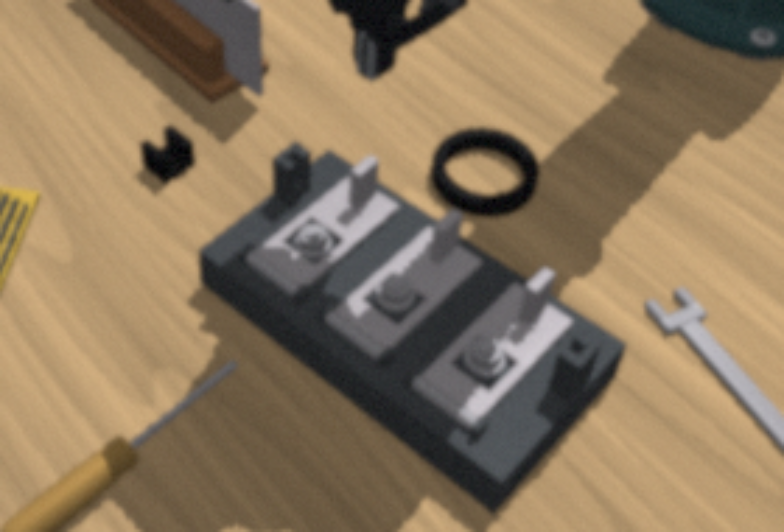

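Confirmed: bolt_3's top is 8 mm lower than the other two. In the wrist view the fin_3 top is at about (280,208), with the right post at (202–232, 213–263). The open finger will pass near that post, so I'll measure it.

Run:
```python
from h import *
for n in("w1","top"):
    P=np.load(n+"P.npy").reshape(-1,3); f=Ro.from_euler('z',-FA).apply(P-FC); f=f[np.isfinite(f).all(1)]
    for s in(-1,1):
        k=(f[:,2]>.06)&(f[:,2]<.092)&(f[:,1]*s>.105)&(f[:,1]*s<.16)&(abs(f[:,0])<.06); q=f[k]
        print(n,s,k.sum(),np.round(np.percentile(q,[1,5,50,95,99],0),4).tolist())
for n in("wrist","scene"):
    c=cal(n); im,d=capture(n); v,u=np.mgrid[0:420,0:560]; P=unproj(n,d,u,v,c); P[d==0]=np.nan
    f=Ro.from_euler('z',-FA).apply(P.reshape(-1,3)-FC); f=f[np.isfinite(f).all(1)]
    k=(f[:,2]>.055)&(f[:,2]<.092)&(f[:,1]<-.105)&(f[:,1]>-.16)&(abs(f[:,0])<.06); q=f[k]
    print(n,k.sum(),np.round(np.percentile(q,[1,5,50,95,99],0),4).tolist())
```

```text
w1 -1 290 [[-0.0306, -0.1396, 0.0615], [-0.0302, -0.1388, 0.0639], [-0.0185, -0.125, 0.0833], [-0.0056, -0.1221, 0.0849], [-0.0054, -0.1218, 0.0856]]
w1 1 507 [[-0.0308, 0.1213, 0.0609], [-0.03, 0.1214, 0.0686], [-0.0149, 0.1294, 0.0837], [-0.0068, 0.1375, 0.0852], [-0.0059, 0.1382, 0.0855]]
top -1 76 [[-0.0337, -0.1392, 0.0616], [-0.0331, -0.1384, 0.064], [-0.023, -0.1301, 0.0817], [-0.0108, -0.1079, 0.0879], [-0.0073, -0.1052, 0.089]]
top 1 67 [[-0.034, 0.1061, 0.061], [-0.0338, 0.1088, 0.0624], [-0.0258, 0.1269, 0.0808], [-0.0204, 0.1375, 0.0874], [-0.0177, 0.1383, 0.0903]]
wrist 1138 [[-0.032, -0.1392, 0.0559], [-0.0318, -0.1383, 0.0586], [-0.0232, -0.1302, 0.0823], [-0.0081, -0.1223, 0.0847], [-0.0067, -0.1222, 0.0851]]
scene 197 [[-0.0317, -0.1388, 0.0551], [-0.0298, -0.1377, 0.056], [-0.0134, -0.1276, 0.0762], [-0.005, -0.1216, 0.086], [-0.0017, -0.1201, 0.0868]]
```

The post spans x −31 to −6 mm, so I'll grip fin_3 at x = −51 mm, which clears it by about 9 mm. Then I'll lift along the hinge arc.

```bash
cat > arc.py <<'E'
from h import *
HX,HZ=.053,.047
Y=-.0800; X0,Z0=-.051,.080
def arc(deg):
    ph=np.radians(deg); r=Ro.from_euler('y',ph).apply([X0-HX,0,Z0-HZ])
    return W([HX+r[0],Y,HZ+r[2]]),quat(FA+np.pi/2,ph)
E
python3 - <<'E'
from arc import *
move_linear(W([X0,Y,.16]),quat(FA+np.pi/2),rate=.15); ob()
gripper_open()
move_linear(W([X0,Y,.115]),rate=.12); ob()
c=cal("wrist"); im,d=capture("wrist"); save("w7",im)
E
```

```text
t 21.74 pos [0.519  0.0242 0.1592] F [ 0.8 -0.   0.4] gap 0.002
t 23.05 pos [0.5192 0.0242 0.1149] F [0.6 0.3 1. ] gap 1.002
```

View pics/w7.png

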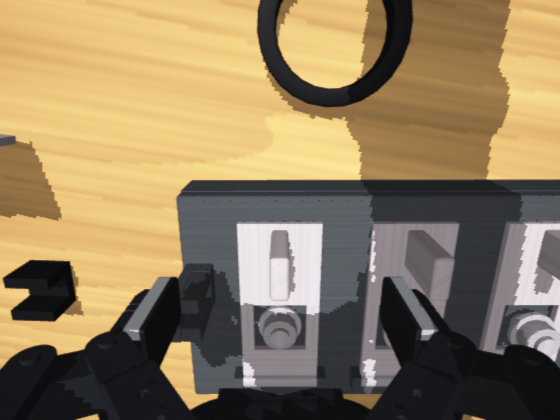

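Fin_3 is centred between the fingers at column 280. I'll descend in steps with a force check, then grip.

Run:
```python
from arc import *
f0=get_obs()["contact_force"].copy()
ok=True
for z in(.10,.09,.085,.080):
    move_linear(W([X0,Y,z]),rate=.05); o=ob()
    if np.linalg.norm(o["contact_force"]-f0)>5: ok=False; print("contact!"); break
if ok:
    grab(40); o=ob()
    for deg in(3,6):
        p,q=arc(deg); move_linear(p,q,rate=.05); ob()
    im,d=capture("wrist"); save("w8",im)
    im,d=capture("scene"); save("s8",cv2.resize(im[150:340,180:460],None,fx=2.8,fy=2.8))
```

```text
t 23.55 pos [0.519  0.0242 0.0997] F [0.2 0.8 0.6] gap 1.000
t 23.90 pos [0.5189 0.0242 0.0896] F [ 0.3 -0.4 -0.1] gap 1.000
t 24.15 pos [0.519  0.0242 0.0847] F [-0.2 -0.2 -0.7] gap 1.002
t 24.40 pos [0.519  0.0242 0.0797] F [ 0.3  0.6 -0.5] gap 0.996
t 25.07 pos [0.5193 0.0238 0.0802] F [ 0. -2.  2.] gap 0.110
t 25.34 pos [0.521  0.0241 0.0852] F [-1.  -1.9  1.7] gap 0.107
t 25.61 pos [0.5231 0.0245 0.0904] F [-1.1 -1.9  0.7] gap 0.111
```

View pics/s8.png

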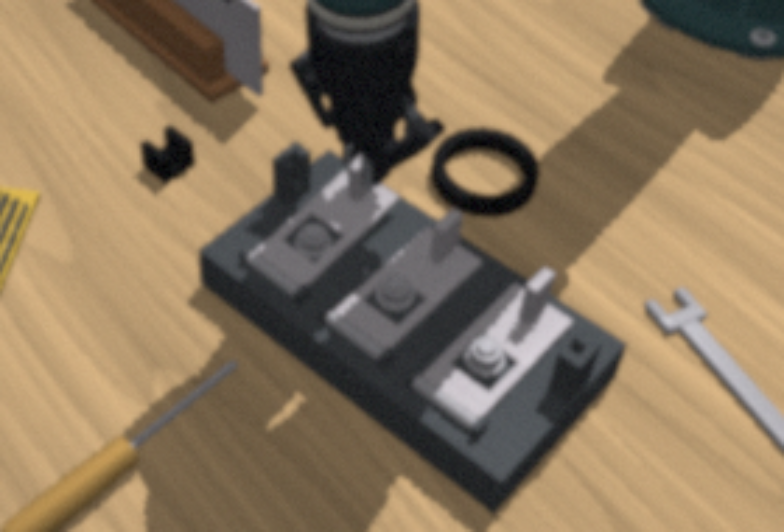

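Fin_3 is gripped (gap 0.11 ≈ 10 mm) and forces are low. I'll continue along the arc.

Run:
```python
from arc import *
for deg in range(11,52,5):
    p,q=arc(deg); move_linear(p,q,rate=.06); o=ob()
    if np.linalg.norm(o["contact_force"])>20: print("stop at",deg); break
dwell(.5); o=ob(); print(np.round(o["moment"],2))
im,d=capture("wrist"); save("w9",im)
im,d=capture("scene"); save("s9",cv2.resize(im[80:340,150:460],None,fx=2.3,fy=2.3)); np.save("s9d.npy",d)
c=cal("scene"); v,u=np.mgrid[0:420,0:560]; P=unproj("scene",d,u,v,c); P[d==0]=np.nan
f=Ro.from_euler('z',-FA).apply(P.reshape(-1,3)-FC); f=f[np.isfinite(f).all(1)]
for y0 in(.08,0,-.08):
    k=(abs(f[:,1]-y0-.002)<.022)&(f[:,0]>-.06)&(f[:,0]<.06)&(f[:,2]>.046)
    k2=k&(f[:,0]<-.03); print(y0,"front pts",k2.sum(),np.round(np.percentile(f[k2][:,2],[5,50,95]),4) if k2.any() else 0)
    if y0<0:
        for x in np.arange(-.06,.06,.01):
            kk=k&(abs(f[:,0]-x)<.005); print(round(x,3),kk.sum(),np.round(np.percentile(f[kk][:,2],[10,50,90]),3) if kk.any() else 0)
```

```text
t 26.02 pos [0.5271 0.0252 0.099 ] F [-1.9 -2.3  3.4] gap 0.105
t 26.32 pos [0.5319 0.026  0.1072] F [-2.3 -2.   5.5] gap 0.103
t 26.63 pos [0.5374 0.0269 0.1151] F [-1.8 -3.1  6.3] gap 0.108
t 26.94 pos [0.5436 0.028  0.1224] F [-1.9 -3.   6.7] gap 0.107
t 27.25 pos [0.5503 0.0291 0.1292] F [-1.4 -2.6  8.4] gap 0.107
t 27.56 pos [0.5577 0.0304 0.1354] F [-1.1 -1.6  8.3] gap 0.111
t 27.87 pos [0.5656 0.0318 0.1409] F [-0.7 -2.8  8.9] gap 0.105
t 28.18 pos [0.5738 0.0331 0.1457] F [-1.2 -2.   8.6] gap 0.108
t 28.48 pos [0.5824 0.0346 0.1497] F [-0.  -2.2  9.3] gap 0.106
t 28.98 pos [0.5823 0.0346 0.1496] F [ 0.1 -2.4  7.6] gap 0.108
[-0.3   0.13  0.34]
0.08 front pts 346 [0.0482 0.0512 0.0902]
0 front pts 309 [0.0487 0.0519 0.0901]
-0.08 front pts 0 0
-0.06 0 0
-0.05 0 0
-0.04 0 0
-0.03 0 0
-0.02 38 [0.134 0.136 0.138]
-0.01 73 [0.123 0.129 0.135]
0.0 74 [0.108 0.119 0.154]
0.01 106 [0.058 0.104 0.161]
0.02 106 [0.05  0.09  0.167]
0.03 70 [0.075 0.085 0.18 ]
0.04 168 [0.063 0.069 0.192]
0.05 161 [0.053 0.059 0.2  ]
```

View pics/s9.png

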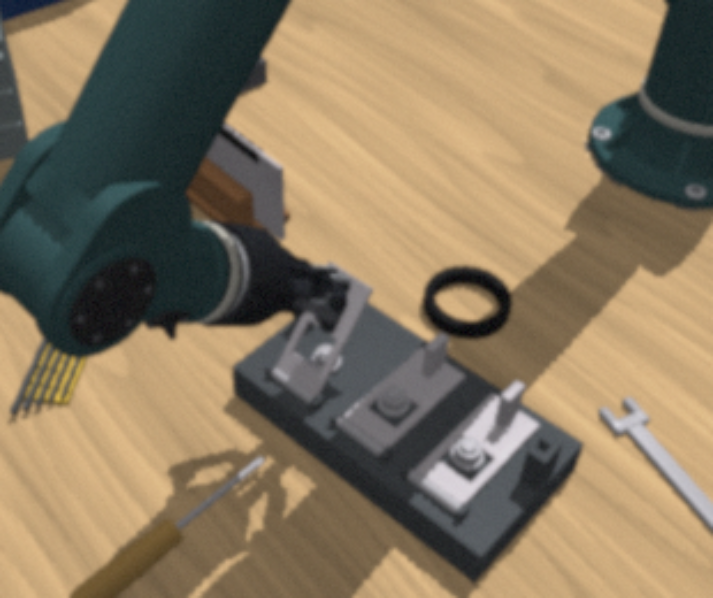

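View pics/w9.png

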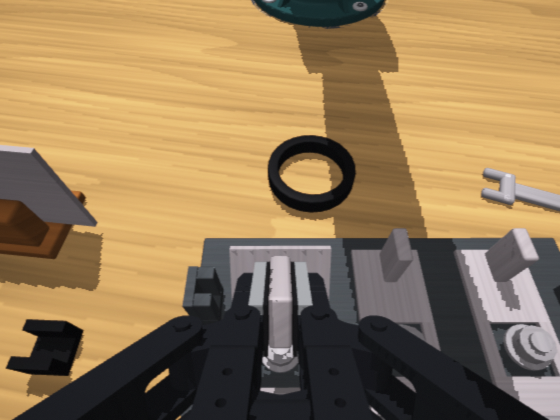

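Cap_3 is open about 48° (depth slope ≈ 67/60), held, with the other two caps shut. I'll check the plate and the bystanders from the top camera, then hand in.

Run:
```python
from h import *
c=cal("top"); im,d=capture("top"); save("t10",im); v,u=np.mgrid[0:420,0:560]; P=unproj("top",d,u,v,c); P[d==0]=np.nan
s=Ro.from_euler('z',-SA).apply(P.reshape(-1,3)-SC); s=s[np.isfinite(s).all(1)]
k=(abs(s[:,1])<.15)&(s[:,2]>.095)&(s[:,2]<.13)&(abs(s[:,0])<.05); q=s[k]; print("plate top edge in stand frame",len(q),np.round(np.percentile(q,[2,50,98],0),4).tolist(),np.polyfit(q[:,1],q[:,0],1))
o=ob(); print(np.abs(o["joint_velocities"]).max())
```

```text
plate top edge in stand frame 434 [[-0.0072, -0.1232, 0.0972], [-0.0029, -0.0001, 0.111], [0.0026, 0.1234, 0.1162]] [-0.00010474 -0.00266192]
t 29.13 pos [0.5823 0.0346 0.1496] F [-0.1 -3.   8.5] gap 0.110
0.0016121875530962105
```

View pics/t10.png

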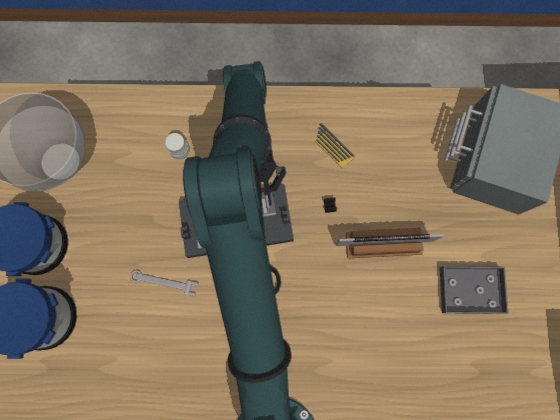

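The plate stands centred in the groove at (340–442, 239), with its top at 0.112 m. The visible bystanders are where they started.

Run:
```python
from h import *
print(finish_job())
```

```text
the job is handed in; nothing more can be done
None
```

The job is handed in, about 29 s in on the robot's clock, with cap_3 held open by its fin at about 48–51 degrees; no verdict was reported.

- **Plate:** I drew it straight up out of the slots and stood it in the groove, then let go. The last check showed it upright, its top at about 0.112 m, centred to about 3 mm, and untouched.
- **Loose bolt:** It was bolt_3 (right), the first one I tapped. It sank about 7 mm with roughly 2.5 N and then hit a hard stop. Depth afterwards showed its head 8 mm below the other two, staying down, so I did not tap bolts 1 and 2.
- **Cap:** I lifted cap_3 along its hinge arc to a commanded 51°. Depth on the cap gave about 48°, or 0.84 rad. The fin is still gripped (gap about 10 mm), the arm is still, and caps 1 and 2 are shut.
- **Bystanders:** The jar, wrench, hex keys and clip were in place in the final top view, where the arm hid the screwdriver and most of the collar. Both were in place in the scene view taken just before.
- **Disagreements:** The top and scene cameras differed by a steady 3–4 mm or so. I used their mean, which the wrist camera confirmed to about 1 mm.

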